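# Fit the spring on a trimmer-head spindle and unload the vise

## Robot

A 7-joint arm with a two-finger parallel gripper is mounted at the origin on the work surface. World frame = base frame: x ahead of the robot, y to its left, z up, the work surface at z = 0. Lengths are in m, angles in degrees, forces in N, time in s.
With the tool pointing down it reaches from about 0.4 to 0.85 m from the base axis. Payload 6.9 kg.
Tool frame: the origin (TCP) lies at the centre of the arm's flange, where the gripper is bolted on; the fingertips stand 173 mm ahead of it and the grasp point (between the pads) lies bot.pinch_z ahead of it (bot.pinch_z is the distance from the TCP to the grasp point, in m); z points along the fingers, y is the line along which they close (so a half turn about z gives the same grasp; the last joint's range is limited). The gripper opens to 85 mm and grips with 20 to 120 N. Pads are 22 mm wide; open, the fingers measure 114 mm over their backs; the gripper's body (76 mm by 85 mm) begins 54 mm behind the grasp point. The pads swing forward as they close: fully open they stand 13 mm farther back than shut.
Start: joints at [72.622, 29.078, -13.613, 85.955, 7.202, 65.827, -8.869], TCP at [0.248, -0.574, 0.405] pointing down, gripper open.
Joint ranges: [-176.47, 176.47], [-13.61, 117.27], [-81.72, 77.17], [0.22, 143.17], [-87.28, 267.28], [10, 112.55], [-165.47, 165.47]. Speed limits (degrees/s): [136.94, 136.94, 180, 180, 180, 180, 180].

## Interface

Orientations are given as [roll, pitch, yaw] about the fixed x, y, z axes, in that order (R = Rz(yaw) Ry(pitch) Rx(roll)).
In Python, from rig import bot gives the robot as it stands. Calls block until the motion is done:
- bot.move_ptp(position, orientation): joint-space move of the TCP to a pose.
- bot.move_linear(position, orientation=None, feed=0.15): straight line of the TCP; orientation=None keeps the orientation; feed is the mean speed in m/s.
- bot.move_j(angles): joint-space move.
- bot.gripper_to(opening): finger opening in m; the grip force is fixed at half the most; returns when the fingers have stopped.
- bot.pause(seconds).
- bot.inverse_kinematics(position, orientation): joint angles nearest the present ones, or None.
- bot.state(): the state.
- bot.read_camera(name): name is "scene" or "side" or "wrist"; returns the picture (480x640x3 uint8, red, green, blue); there is no depth.
- bot.camera_model(name): a dict with "intrinsics" (3x3 intrinsics, pixels), "rvec" (rotation vector, rad) and "tvec" (3), from world to camera coordinates, as OpenCV has them. Camera axes: x right, y down, z forward; pixel columns grow to the right and rows downward; lengths in m; the calibration is good to about 2 mm. A picture is of the moment at which its call begins: read the wrist's pose just before it. camera_model takes no time and is no camera call; for the wrist camera it gives the pose at the moment of the call.
A pose or a line that the arm cannot do raises bot.MotionError and nothing moves.
- bot.hand_in(): hands the job in; it is judged then, once.
The state is a dict: "clock": time; "joint_pos": joint angles; "dq": joint speeds; "effort": joint torques, N m; "tcp_pos": TCP position; "eef_rot": TCP orientation; "contact_force": force on the tool from outside, world axes, zero at the start; "wrist_torque": the same for the moment, N m; "width": finger opening in m; "gripper_force": force on a finger pad.
Only numpy, scipy, OpenCV 4.12 (cv2) and the standard library are available. Lean on these libraries where they do the work, as an engineer would, in place of code of your own. Each camera call takes 0.05 s, during which the arm holds its last target. There are 200 camera calls.

## Task

Thread the tall copper-coloured spring over the end of the spindle rod clamped in the blue vise, giving it a slight twist whenever its coils catch on the thread rather than forcing it, until it sits fully home on the orange seat. Then let go of it, pull the vise's sliding jaw well open, lift the spindle out with its spring on, and stand it gently upright in the free part of the grey tray beside the green spool, leaving the jaw open and everything else where it is.

Things in the scene. Friction and masses are not known exactly. Their poses are not given: they have to be found in the camera images.
- spring_mid (a point): Centre (half-way up, on the axis) of the copper-coated compression spring, which starts standing on the table: 40 mm long, 24.5 mm outside, 17.5 mm inside, 3 mm wire, flat end coils, 42 g; either end may go down. z is its axis. Grip the outside of its coils. It gives when pressed (2 N per mm, at most 8 mm).
- spindle: Trimmer-head spindle, 280 g: black foot 40 x 40 x 32 mm, on it an orange round seat (36 mm diameter, top 36 mm above the underside), then a steel rod of 15 mm diameter with a coarse thread at 86 to 104 mm and a coned end to 110 mm (7 mm at the tip). Origin: centre of the underside; z along the rod. Starts clamped in the vise, foot on the bed, rod tip 132 mm above the table.
- spring_seat (a point): Centre of the top of the orange seat on the spindle, on the rod's axis, 36 mm above the foot's underside and 74 mm below the rod's tip. The spring is home when its lower end rests here, its centre then being 20 mm above.
- rod_thread (a point): The place to grip the finished part: on the threaded end of the rod, on its axis, 98 mm above the foot's underside and 12 mm below the rod's tip. The top of the home spring is 22 mm lower, so fingertips may reach about 20 mm below this point.
- vise_seat (a point): The vise, bolted down: blue, 265 mm long, 85 mm wide, jaws 80 mm wide. The point is the middle of the place on its bed where the spindle's foot stands, 22 mm above the table. x points from the sliding jaw to the fixed jaw; the jaws' tops are 50 mm above the table.
- pull_bar (a point): Centre of the sliding jaw's red pull bar, a horizontal grip 15 mm thick and 40 mm long (along the vise's y), 62 mm above the table and 108 mm to the vise's -x of the clamped spindle's axis when shut. The jaw's plate beneath the grip is 34 mm above the table. Pinch it across, along the vise's x, from above, and pull along the vise's -x. x, y, z as for the vise.
- jaw (a joint): Opening of the sliding jaw in m, 0 with the jaw on the spindle's foot, up to 0.030 fully open. It slides straight along the vise's -x with about 12 N of friction and stays where it is left: there is no screw to turn.
- tray: Grey open parts tray, fixed, 200 mm (its x) by 150 mm (its y), 22 mm high outside, walls and floor 3 mm. Origin under its centre. The spool stands in its +x half, the -x half is free.
- tray_space (a point): Centre of the free -x part of the tray, on its floor, 3 mm above the table. Axes as for the tray.
- spool: Black spool wound with green line (seen at its sides and through six round windows on top), 66 mm diameter, 30 mm high, loose, standing in the tray's +x half; origin under its centre. To be left alone.
- short_spring: Another spring, not wanted: dark, short and wide, 34 mm diameter, 24 mm high, standing on the table; origin under its centre. To be left alone.
- bump_knob: Orange round knob, 52 mm diameter, 30 mm high; origin under its centre. To be left alone.
- battery: Black and orange battery pack, 78 x 118 mm, 56 mm high; origin under its centre. To be left alone.
- driver: Screwdriver lying on the table. To be left alone.
- spanner: Open-ended spanner lying on the table. To be left alone.
- oil: Yellow oil bottle, 52 mm diameter, 130 mm high, standing; origin under its centre. To be left alone.

How it is judged:
By the outcome, as a careful person would: the job done as asked, in the order asked, and still so for the second after the job is handed in, with the robot touching nothing.
It also fails if it takes over 61 s, if anything falls off the work surface, if the arm or the gripper's body presses on something with over 40 N, if the wrist force passes 120 N, or if a joint passes its speed limit or range.

## Working session

There is one attempt and no reset: what is moved stays moved. The work goes in short steps, each a Python script; the robot and the scene stay as the last script left them, time stands still between calls to the robot, and variables do not carry over. Pictures are saved under pics/ and viewed, at most 11 in all, crops included, and the job is handed in when it is done.

```bash
ls; mkdir -p pics; python3 - <<'E'
from rig import bot
import cv2
print(bot.state(), bot.pinch_z)
for n in ["scene","side"]:
    im=bot.read_camera(n); cv2.imwrite(f"pics/{n}0.png",im[:,:,::-1])
    m=bot.camera_model(n); print(n,m)
E
```

```text
pics
{'clock': 0.0, 'joint_pos': array([ 72.62318003,  29.12428371, -13.60904473,  86.00890232,
         7.19898509,  65.82718378,  -8.86977076]), 'dq': array([ 0.00392101,  0.0133054 , -0.02152517, -0.0357419 ,  0.06341121,
       -0.08086993,  0.00284689]), 'effort': array([-2.37092936e-04, -6.20596504e+01, -2.18684435e+00, -2.49658853e+01,
        1.27136533e-02,  1.18240574e-02, -8.71532478e-06]), 'tcp_pos': array([ 0.2482946 , -0.57334483,  0.40384175]), 'eef_rot': array([-1.79898039e+02, -6.12500899e-04,  2.34207917e+01]), 'contact_force': array([-0.56136237, -0.14081135,  0.28954233]), 'wrist_torque': array([0.00603243, 0.04385733, 0.02325719]), 'gripper_force': 0.0, 'width': 0.08520244779065665} 0.1547
scene {'intrinsics': array([[601.28287994,   0.        , 314.55035159],
       [  0.        , 601.28287994, 240.1476718 ],
       [  0.        ,   0.        ,   1.        ]]), 'rvec': array([ 1.76424084,  2.13209663, -0.56205783]), 'tvec': array([ 0.15585351, -0.47090666,  1.76194175])}
side {'intrinsics': array([[571.16578895,   0.        , 316.9290286 ],
       [  0.        , 571.16578895, 235.52541338],
       [  0.        ,   0.        ,   1.        ]]), 'rvec': array([ 0.71593667, -2.36465412,  1.39481151]), 'tvec': array([0.47152303, 0.26244376, 1.048117  ])}
```

View pics/scene0.png

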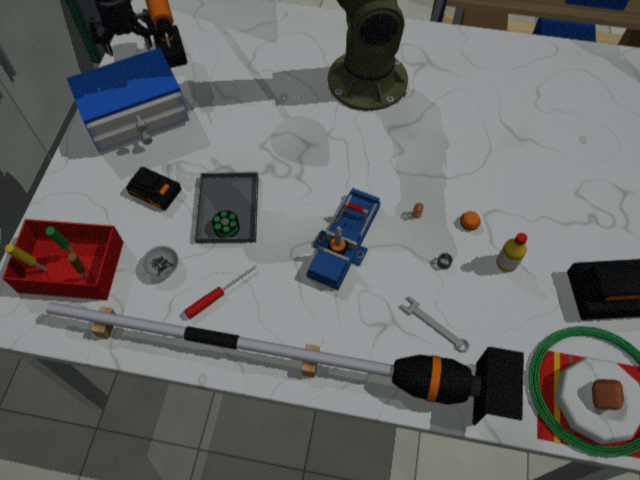

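View pics/side0.png

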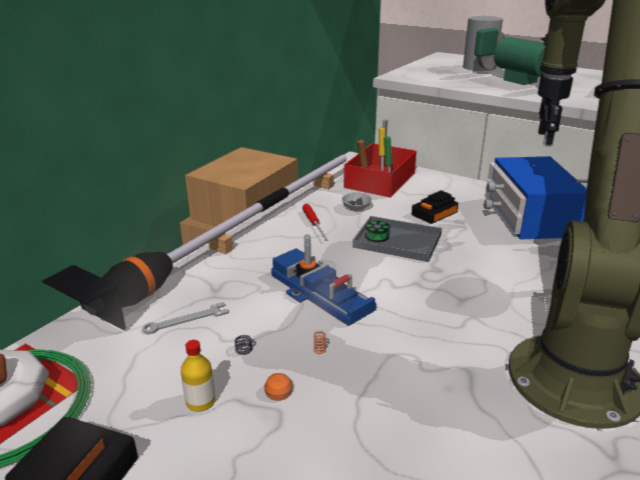

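The scene picture shows the spring at (418,211), rod tip near (337,230), pull bar at (356,208) and tray corners at (200,173), (258,173), (257,241) and (195,241). In the side picture the spring is at (320,342), the rod tip at (307,237) and the bar at (342,281).

```bash
cat > h.py <<'E'
from rig import bot
import numpy as np, cv2
from scipy.spatial.transform import Rotation as Rot
def cam(n):
    m=bot.camera_model(n); R=cv2.Rodrigues(np.array(m["rvec"]))[0]
    return np.array(m["intrinsics"]),R,np.array(m["tvec"]).ravel()
def proj(c,p):
    K,R,t=c; q=K@(R@np.asarray(p,float)+t); return q[:2]/q[2]
def plane(c,uv,z):
    K,R,t=c; d=R.T@np.linalg.solve(K,[*uv,1]); o=-R.T@t; return o+d*(z-o[2])/d[2]
def tri(cs,uvs):
    P=[c[0]@np.c_[c[1],c[2]] for c in cs]
    A=np.concatenate([[u[0]*p[2]-p[0],u[1]*p[2]-p[1]] for p,u in zip(P,uvs)])
    v=np.linalg.svd(A)[2][-1]; return v[:3]/v[3]
def shot(n,name):
    c=cam(n); im=bot.read_camera(n); cv2.imwrite(f"pics/{name}.png",im[:,:,::-1])
    np.savez(f"pics/{name}.npz",K=c[0],R=c[1],t=c[2]); return c,im
def load(name):
    f=np.load(f"pics/{name}.npz"); return f["K"],f["R"],f["t"]
E
python3 - <<'E'
from h import *
np.set_printoptions(precision=4,suppress=True)
s,d=cam("scene"),cam("side")
for n,a,b in [("spring",(418,211),(320,342)),("tip",(337.5,229),(307,236)),("bar",(356,208),(342,281))]:
    print(n,tri([s,d],[a,b]))
for z,uv in [(.02,(418,211)),(.132,(337.5,229)),(.062,(356,208))]: print(plane(s,uv,z))
print([plane(s,u,.022)[:2] for u in [(200,173),(258,173),(257,241),(195,241)]])
K,R,t=cam("wrist"); st=bot.state(); T=Rot.from_euler("xyz",st["eef_rot"],degrees=True).as_matrix()
print("wrist cam in tool", T.T@(-R.T@t-st["tcp_pos"]), "axes\n",(R@T).T,K)
E
```

```text
spring [0.4354 0.1902 0.0175]
tip [0.5886 0.0084 0.1249]
bar [0.481  0.0365 0.0584]
[0.4387 0.1914 0.02  ]
[0.593  0.0092 0.132 ]
[0.4854 0.0384 0.062 ]
[array([ 0.4285, -0.3818]), array([ 0.4004, -0.2323]), array([ 0.5993, -0.187 ]), array([ 0.6275, -0.3366])]
wrist cam in tool [ 0.08   -0.0004  0.0302] axes
 [[-0.0005 -0.9499 -0.3127]
 [ 1.     -0.0001 -0.0014]
 [ 0.0013 -0.3127  0.9499]] [[376.835    0.     319.5424]
 [  0.     376.835  232.2716]
 [  0.       0.       1.    ]]
```

```bash
python3 - <<'E'
from h import *
np.set_printoptions(precision=1,suppress=True)
for n,p in [("tray",(.49,-.29,.38)),("vise",(.59,.009,.40)),("spring",(.437,.191,.25)),("bar",(.483,.037,.22)),("barpull",(.455,.045,.22)),("place",(.465,-.296,.26))]:
    for y in (-105,-15,30,75):
        q=bot.inverse_kinematics(p,[180,0,y]); print(n,y,None if q is None else np.array(q))
E
```

```text
tray -105 [  18.5   25.7   14.6   97.    -7.4   58.3 -159.4]
tray -15 [ 33.7  25.1  -8.3  96.8   4.1  58.4 -81. ]
tray 30 [ 40.7  25.8 -18.9  96.7   9.4  59.1 -41.3]
tray 75 [ 47.5  27.  -29.6  96.6  15.   60.4  -1.9]
vise -105 [ 35.2  39.9 -70.2  91.5  38.4  76.3 124.7]
vise -15 [  10.3   26.8  -21.1   91.8   10.5   63.4 -118.4]
vise 30 [ 17.9  28.4 -33.6  91.7  16.9  65.  -79.7]
vise 75 [ 24.5  30.9 -45.3  91.6  23.3  67.3 -40.9]
spring -105 [ 15.9  44.1 -70.3 118.8  51.8  56.5  82.4]
spring -15 [  -9.2   29.1  -25.1  119.1   20.5   35.9 -153.3]
spring 30 [  -3.3   30.6  -33.9  119.    27.4   38.1 -115.6]
spring 75 [  5.   34.  -47.6 118.9  37.3  43.  -81.3]
bar -105 [ 34.2  48.5 -70.3 119.3  57.2  57.   97.3]
bar -15 [   1.8   31.3  -13.3  119.7   13.7   30.4 -126.5]
bar 30 [  6.8  32.  -20.6 119.7  20.8  31.7 -88.8]
bar 75 [ 12.4  33.2 -29.1 119.6  28.5  34.  -51.8]
barpull -105 [ 33.6  46.6 -70.3 123.2  57.3  54.4  94. ]
barpull -15 [   0.9   29.8  -13.8  123.6   14.7   28.  -129.2]
barpull 30 [  6.3  30.6 -21.7 123.6  22.4  29.6 -92.3]
barpull 75 [ 10.7  31.5 -28.3 123.5  28.5  31.3 -53.8]
place -105 [  19.2   32.6   16.4  108.1  -13.4   41.2 -151.7]
place -15 [ 33.8  31.6  -5.9 107.9   4.7  40.8 -79.8]
place 30 [ 40.3  32.1 -15.8 107.8  12.6  41.8 -42.6]
place 75 [ 46.3  33.2 -25.  107.7  19.7  43.4  -4.7]
```

```bash
python3 - <<'E'
from h import *
bot.move_ptp([.49,-.29,.38],[180,0,75]); shot("wrist","w_tray"); print(bot.state()["clock"])
bot.move_ptp([.59,.009,.42],[180,0,75]); shot("wrist","w_vise"); print(bot.state()["clock"])
bot.move_ptp([.437,.191,.25],[180,0,75]); shot("wrist","w_spring"); print(bot.state()["clock"],bot.state()["tcp_pos"])
a=[cv2.imread(f"pics/w_{n}.png") for n in ("vise","spring")]
cv2.imwrite("pics/pair.png",cv2.resize(np.vstack(a),None,fx=.625,fy=.625))
E
```

```text
1.5417
2.8
3.975 [0.43841731 0.19026101 0.25056018]
```

View pics/w_vise.png

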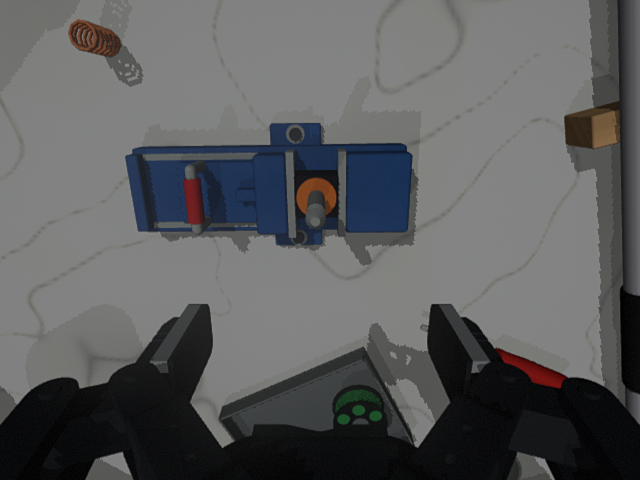

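View pics/w_spring.png

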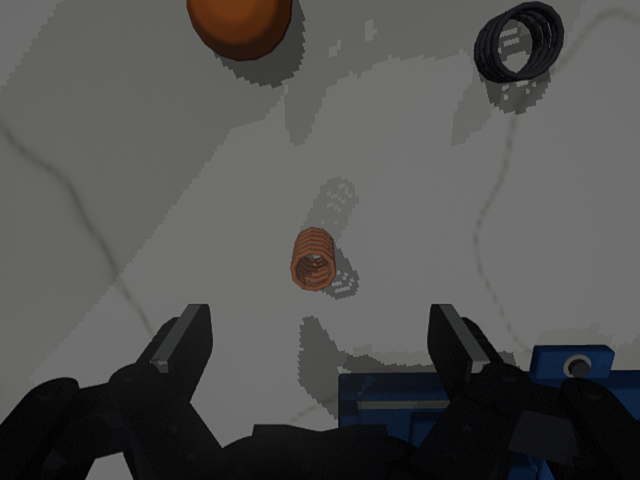

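View pics/w_tray.png

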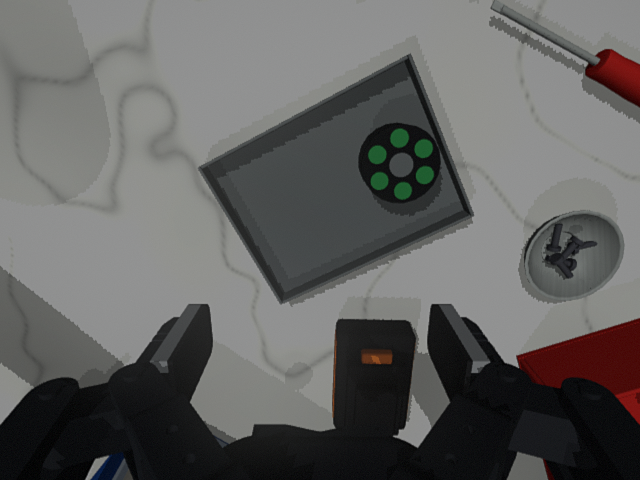

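Wrist vise view: rod tip at about (315,222), seat centre (317,196), bar from (193,178) to (194,224), and jaw edges vertical in the image. Wrist spring view: the spring's top ring is centred at (314,271). Wrist tray view: rim corners at (201,167), (410,56), (472,214) and (282,302), with the spool at its right end.

```bash
python3 - <<'E'
from h import *
np.set_printoptions(precision=4,suppress=True)
v,s,t=load("w_vise"),load("w_spring"),load("w_tray")
im=cv2.imread("pics/w_spring.png").astype(int); m=(im[:,:,2]-im[:,:,0]>40); m[:150]=0;m[:,:270]=0;m[:,370:]=0
ys,xs=np.nonzero(m); print("spring px",xs.min(),xs.max(),ys.min(),ys.max())
print("spring top",plane(s,(314,270.5),.039),"bbox x",[plane(s,(x,270),.039) for x in (xs.min(),xs.max()+1)])
im=cv2.imread("pics/w_vise.png").astype(int); h=(im[:,:,2]-im[:,:,0]>50); 
o=h.copy(); o[:160]=0;o[240:]=0;o[:,:280]=0;o[:,350:]=0; ys,xs=np.nonzero(o);print("seat px",xs.min(),xs.max(),ys.min(),ys.max())
print("seat",plane(v,((xs.min()+xs.max())/2,197),.058),"tip",plane(v,(315,222),.132))
b=h.copy(); b[:150]=0;b[250:]=0;b[:,:170]=0;b[:,220:]=0; ys,xs=np.nonzero(b);print("bar px",xs.min(),xs.max(),ys.min(),ys.max())
print("bar",plane(v,(xs.mean(),ys.mean()),.066))
for e in [((130,148),(405,143)),((137,232),(411,232))]:
    d=plane(v,e[1],.03)-plane(v,e[0],.03); print("vise yaw",np.degrees(np.arctan2(d[1],d[0])))
c=[plane(t,u,.022)[:2] for u in [(201,167),(410,56),(472,214),(282,302)]]; print("tray",c,np.mean(c,0))
print("spool",plane(t,(401,164),.03))
E
python3 - <<'E'
import cv2
a=cv2.imread("pics/w_vise.png")[140:260,260:380]; b=cv2.imread("pics/w_spring.png")[205:325,255:375]
cv2.imwrite("pics/z1.png",cv2.resize(cv2.hconcat([a,b]),(800,400),interpolation=cv2.INTER_NEAREST))
E
```

```text
spring px 291 334 228 290
spring top [0.4352 0.1912 0.039 ] bbox x [array([0.4236, 0.1947, 0.039 ]), array([0.4458, 0.1886, 0.039 ])]
seat px 296 335 178 214
seat [0.5869 0.0124 0.058 ] tip [0.587  0.0111 0.132 ]
bar px 183 199 179 223
bar [0.4815 0.0393 0.066 ]
vise yaw -14.160190870136725
vise yaw -15.17328661870502
tray [array([ 0.3978, -0.2338]), array([ 0.589, -0.195]), array([ 0.6182, -0.3375]), array([ 0.427 , -0.3776])] [ 0.508  -0.2859]
spool [ 0.564  -0.2752  0.03  ]
```

View pics/z1.png

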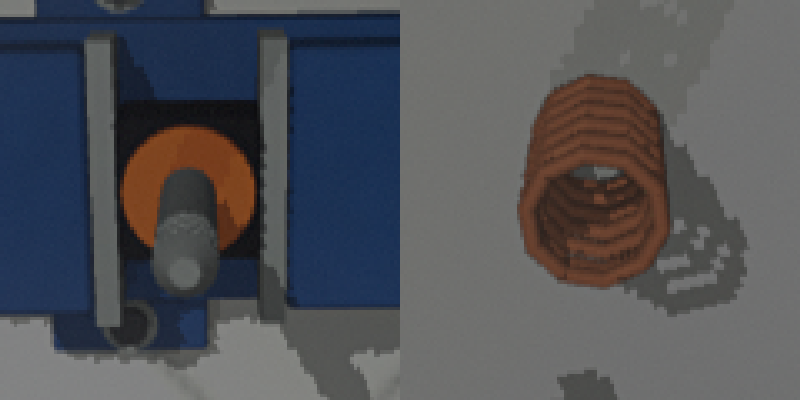

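The zoom shows the rod tip at (315,221.6) and the spring's top ring at (313.5,272), both upright. Now I'll grasp the spring.

```bash
python3 - <<'E'
from h import *
np.set_printoptions(precision=4,suppress=True)
p=plane(load("w_spring"),(313.5,271.8),.0385); print(p)
x,y=p[:2]; o=[180,0,75]
bot.move_linear([x,y,.1857],o,feed=.12)
bot.pause(.2); st=bot.state(); print(st["tcp_pos"],st["contact_force"])
bot.gripper_to(.015); st=bot.state(); print(st["width"],st["gripper_force"],st["tcp_pos"])
bot.move_linear([x,y,.30],o,feed=.2)
bot.move_ptp([.587,.0115,.33],o); bot.pause(.3)
st=bot.state(); print(st["clock"],st["width"],st["tcp_pos"],st["contact_force"])
shot("wrist","w_hold"); shot("side","s_hold")
a=cv2.imread("pics/w_hold.png")[170:370,160:480]; b=cv2.imread("pics/s_hold.png")[120:320,220:380]
cv2.imwrite("pics/z2.png",cv2.resize(cv2.hconcat([a,b]),(800,334),interpolation=cv2.INTER_CUBIC))
E
```

```text
[0.4346 0.1904 0.0385]
[0.435  0.1904 0.1864] [-0.9005  0.4542 -0.2763]
0.021525971789321134 58.47724781597208 [0.4346 0.1904 0.1859]
7.4333 0.021946983339861264 [0.5866 0.0128 0.3302] [ 0.7143 -0.4152 -0.9526]
```

View pics/z2.png

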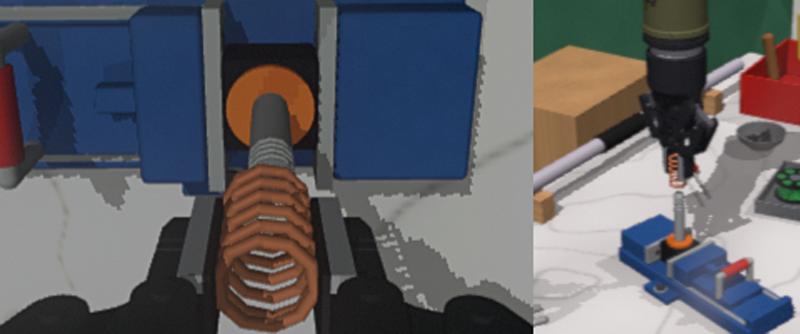

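The spring is held between the pads, apparently upright: top ring at about (320,342) in the full picture, far edge of its bottom ring at about (320,272), seat at (322,232), with the rod end just below it.

```bash
python3 - <<'E'
from h import *
np.set_printoptions(precision=4,suppress=True)
c=load("w_hold")
print("top",plane(c,(320.2,342.2),.1825),"seat",plane(c,(322.6,232.4),.058))
p=plane(c,(320.2,342.2),.1825); d=np.array([np.cos(np.radians(75)),np.sin(np.radians(75)),0])
for off in (0,.002): print("pred far edge of bottom", proj(c,[p[0],p[1],.1455]+d*(.01225+off)), "ring top edges", proj(c,p+d*.01225),proj(c,p-d*.01225))
st=bot.state(); print(st["tcp_pos"],st["eef_rot"])
im=cv2.imread("pics/w_hold.png").astype(int); m=(im[:,:,2]-im[:,:,0]>40); m[:265]=0;m[:,:280]=0;m[:,360:]=0
ys,xs=np.nonzero(m); print(xs.min(),xs.max(),ys.min(),ys.max())
for r in (275,285,300,320,340): print(r,np.nonzero(m[r])[0][[0,-1]])
E
```

```text
top [0.5862 0.0129 0.1825] seat [0.5882 0.0134 0.058 ]
pred far edge of bottom [320.1307 269.71  ] ring top edges [320.2757 312.3496] [320.1284 370.4268]
pred far edge of bottom [320.1402 265.5716] ring top edges [320.2757 312.3496] [320.1284 370.4268]
[0.5868 0.0122 0.3301] [179.9921   0.0022  75.0597]
290 350 269 367
275 [301 336]
285 [295 341]
300 [297 345]
320 [294 348]
340 [290 350]
```

```bash
cat > thread.py <<'E'
from h import *
import sys
np.set_printoptions(precision=2,suppress=True)
def thread(x,y,z,yaw,zend,step=.002,f0=None,tmax=12,fz=4.):
    t0=bot.state()["clock"]; f0=np.array(f0); d=6
    while z>zend+1e-5 and bot.state()["clock"]-t0<tmax:
        z=max(z-step,zend)
        bot.move_linear([x,y,z],[180,0,yaw],feed=.04)
        st=bot.state(); f=np.array(st["contact_force"])-f0; n=0
        while f[2]>fz and n<5:
            if abs(yaw+d-75)>31: d=-d
            yaw+=d; n+=1
            x+=np.clip(f[0]*.0001,-.0005,.0005); y+=np.clip(f[1]*.0001,-.0005,.0005)
            bot.move_linear([x,y,z],[180,0,yaw],feed=.04)
            st=bot.state(); f=np.array(st["contact_force"])-f0
        print(f"t{st['clock']:.2f} z{z:.4f} ({st['tcp_pos'][2]:.4f}) xy {x:.4f} {y:.4f} yaw{yaw} n{n}",f,f"w{st['width']:.4f}")
        if f[2]>12 or n==5: print("stuck"); break
    return x,y,z,yaw
E
python3 - <<'E'
from thread import *
x,y=.5875,.0125
bot.move_linear([x,y,.322],[180,0,75],feed=.06); bot.pause(.2)
f0=bot.state()["contact_force"]; np.save("f0.npy",f0); print(f0)
print(thread(x,y,.322,75,.300,f0=f0,tmax=8))
E
```

```text
[0.11 0.51 0.11]
t8.27 z0.3200 (0.3199) xy 0.5875 0.0125 yaw75 n0 [-0.38 -0.35 -1.42] w0.0219
t8.52 z0.3180 (0.3178) xy 0.5875 0.0125 yaw75 n0 [ 0.49  0.03 -0.33] w0.0218
t8.77 z0.3160 (0.3159) xy 0.5875 0.0125 yaw75 n0 [-0.1  -0.76 -0.11] w0.0219
t9.02 z0.3140 (0.3138) xy 0.5875 0.0125 yaw75 n0 [ 0.06 -0.73 -0.57] w0.0217
t9.27 z0.3120 (0.3119) xy 0.5875 0.0125 yaw75 n0 [ 0.08 -1.42 -0.08] w0.0219
t9.52 z0.3100 (0.3097) xy 0.5875 0.0125 yaw75 n0 [-0.26 -1.53 -1.44] w0.0215
t9.77 z0.3080 (0.3079) xy 0.5875 0.0125 yaw75 n0 [-1.14 -1.13 -0.21] w0.0218
t10.02 z0.3060 (0.3058) xy 0.5875 0.0125 yaw75 n0 [ 0.61 -2.08 -1.74] w0.0220
t10.27 z0.3040 (0.3037) xy 0.5875 0.0125 yaw75 n0 [ 0.34 -2.81 -1.89] w0.0215
t10.52 z0.3020 (0.3022) xy 0.5875 0.0125 yaw75 n0 [-0.73 -1.61  2.72] w0.0220
t10.77 z0.3000 (0.2996) xy 0.5875 0.0125 yaw75 n0 [ 0.94 -3.12 -1.71] w0.0220
(0.5875, 0.0125, 0.3, 75)
```

```bash
python3 - <<'E'
from thread import *
f0=np.load("f0.npy")
print(thread(.5875,.0117,.300,75,.256,f0=f0,tmax=9))
E
```

```text
t11.02 z0.2980 (0.2978) xy 0.5875 0.0117 yaw75 n0 [-0.27 -1.54 -0.72] w0.0220
t11.27 z0.2960 (0.2958) xy 0.5875 0.0117 yaw75 n0 [ 0.92 -1.5  -0.98] w0.0220
t11.52 z0.2940 (0.2938) xy 0.5875 0.0117 yaw75 n0 [ 0.4  -0.67 -1.15] w0.0225
t11.77 z0.2920 (0.2919) xy 0.5875 0.0117 yaw75 n0 [-1.17 -1.56 -0.96] w0.0218
t12.02 z0.2900 (0.2898) xy 0.5875 0.0117 yaw75 n0 [ 0.33 -0.64 -1.14] w0.0218
t12.27 z0.2880 (0.2878) xy 0.5875 0.0117 yaw75 n0 [-0.54 -1.14 -0.98] w0.0215
t12.52 z0.2860 (0.2858) xy 0.5875 0.0117 yaw75 n0 [-0.66 -1.24 -0.49] w0.0221
t12.77 z0.2840 (0.2838) xy 0.5875 0.0117 yaw75 n0 [-0.55 -0.55 -1.78] w0.0211
t13.02 z0.2820 (0.2818) xy 0.5875 0.0117 yaw75 n0 [ 0.37 -1.16 -1.05] w0.0220
t13.27 z0.2800 (0.2798) xy 0.5875 0.0117 yaw75 n0 [-0.37 -1.59 -1.41] w0.0213
t13.52 z0.2780 (0.2779) xy 0.5875 0.0117 yaw75 n0 [ 1.03 -0.88 -1.62] w0.0222
t13.77 z0.2760 (0.2759) xy 0.5875 0.0117 yaw75 n0 [-0.57 -2.08 -0.91] w0.0218
t14.02 z0.2740 (0.2739) xy 0.5875 0.0117 yaw75 n0 [ 0.02 -1.32 -1.  ] w0.0219
t14.27 z0.2720 (0.2718) xy 0.5875 0.0117 yaw75 n0 [ 0.44 -1.93 -1.19] w0.0215
t14.52 z0.2700 (0.2698) xy 0.5875 0.0117 yaw75 n0 [ 0.42 -0.84 -2.14] w0.0217
t14.77 z0.2680 (0.2678) xy 0.5875 0.0117 yaw75 n0 [-0.03 -1.97 -0.13] w0.0218
t15.02 z0.2660 (0.2658) xy 0.5875 0.0117 yaw75 n0 [ 0.72 -3.21 -0.61] w0.0216
t15.27 z0.2640 (0.2638) xy 0.5875 0.0117 yaw75 n0 [ 0.63 -2.21 -0.98] w0.0220
t15.52 z0.2620 (0.2618) xy 0.5875 0.0117 yaw75 n0 [-0.06 -1.97 -1.17] w0.0217
t15.77 z0.2600 (0.2598) xy 0.5875 0.0117 yaw75 n0 [-0.13 -1.68 -0.65] w0.0216
t16.02 z0.2580 (0.2578) xy 0.5875 0.0117 yaw75 n0 [ 0.87 -2.46 -2.21] w0.0217
t16.27 z0.2560 (0.2559) xy 0.5875 0.0117 yaw75 n0 [ 0.24 -2.45 -1.12] w0.0221
(0.5875, 0.0117, 0.256, 75)
```

```bash
python3 - <<'E'
from thread import *
f0=np.load("f0.npy")
x,y,z,w=thread(.5875,.0112,.256,75,.246,f0=f0)
while z>.2405:
    z-=.001; bot.move_linear([x,y,z],[180,0,75],feed=.03); bot.pause(.1)
    f=bot.state()["contact_force"]-f0; print(round(z,4),f)
    if f[2]>2.5: break
print(bot.state()["tcp_pos"],bot.state()["clock"])
bot.read_camera("wrist"); shot("wrist","w_home"); shot("side","s_home")
a=cv2.imread("pics/w_home.png")[170:370,160:480]; b=cv2.imread("pics/s_home.png")[180:320,250:362]
cv2.imwrite("pics/z3.png",cv2.hconcat([cv2.resize(a,(533,334)),cv2.resize(b,(267,334))]))
E
```

```text
t16.52 z0.2540 (0.2538) xy 0.5875 0.0112 yaw75 n0 [ 0.54 -1.79 -1.12] w0.0220
t16.77 z0.2520 (0.2518) xy 0.5875 0.0112 yaw75 n0 [-0.68 -0.55 -0.91] w0.0220
t17.02 z0.2500 (0.2499) xy 0.5875 0.0112 yaw75 n0 [ 0.54 -0.21 -0.2 ] w0.0217
t17.27 z0.2480 (0.2478) xy 0.5875 0.0112 yaw75 n0 [-0.04 -1.16 -0.69] w0.0217
t17.52 z0.2460 (0.2458) xy 0.5875 0.0112 yaw75 n0 [ 0.82 -1.2  -0.3 ] w0.0216
0.245 [-0.21 -0.54 -0.46]
0.244 [ 0.18 -0.82 -1.31]
0.243 [-2.42 -0.84  6.81]
[0.59 0.01 0.24] 18.5667
```

View pics/z3.png

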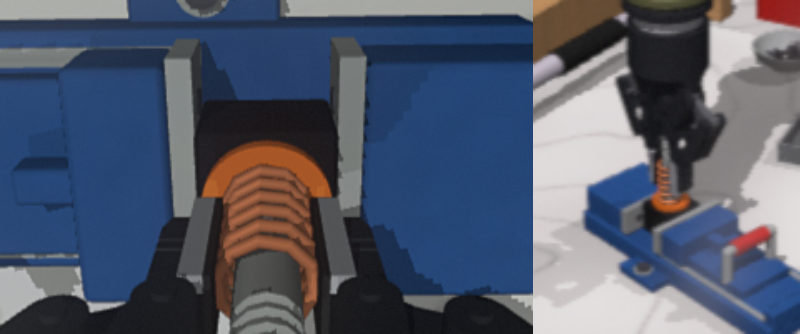

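The pictures show the spring standing on the orange seat with the rod through it, and the contact force rose just where home was predicted. Now I'll release it and pull the jaw open.

```bash
python3 - <<'E'
from h import *
np.set_printoptions(precision=4,suppress=True)
o=[180,0,75]; u=np.array([np.cos(np.radians(-15)),np.sin(np.radians(-15)),0])
bot.move_linear([.5875,.0112,.2438],o,feed=.03)
bot.gripper_to(.045)
bot.move_linear([.5875,.0112,.33],o,feed=.15)
b=np.array([.4828,.0394,.2167])
bot.move_ptp(b+[0,0,.07],o); bot.move_linear(b,o,feed=.12); bot.pause(.1)
print(bot.state()["contact_force"],bot.state()["clock"])
bot.gripper_to(.005); bot.pause(.1); st=bot.state(); print(st["width"],st["gripper_force"],st["tcp_pos"],st["contact_force"])
p0=np.array(st["tcp_pos"]); p0[2]=b[2]
for k in (.01,.02,.026,.029):
    bot.move_linear(p0-u*k,o,feed=.05); st=bot.state(); print(st["tcp_pos"],st["contact_force"],st["width"])
bot.pause(.2); st=bot.state(); print(st["tcp_pos"]-p0,st["contact_force"])
bot.gripper_to(.045)
bot.move_linear(p0-u*.029+[0,0,.1],o,feed=.15)
bot.move_ptp([.5875,.0112,.36],o); bot.pause(.2); print(bot.state()["clock"])
bot.gripper_to(.06)
shot("wrist","w_open")
E
```

```text
[0.4595 0.0975 0.0196] 21.4167
0.013092722861104524 58.360748291015625 [0.4829 0.0394 0.2174] [-0.2198  0.0781  5.4451]
[0.4751 0.0413 0.2174] [ 7.576  -3.8018 -1.4409] 0.012923547906950212
[0.4655 0.0437 0.2174] [ 6.4137 -3.707  -1.3749] 0.013108780999348018
[0.4599 0.0452 0.2174] [ 7.3918 -4.7433 -2.6146] 0.012886346244402621
[0.4573 0.0459 0.2174] [ 8.83   -5.2936 -3.6514] 0.012948973046796666
[-0.0257  0.0065  0.0007] [ 8.767  -6.0165 -4.0432]
25.3833
```

View pics/w_open.png

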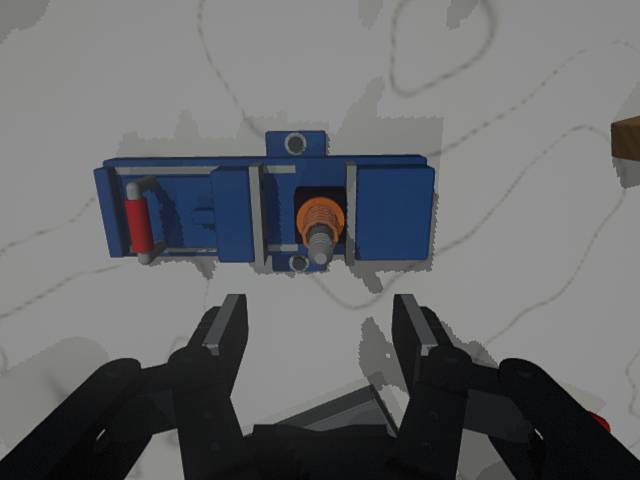

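The picture shows the jaw well open (about 27 mm) and the spindle still standing with the spring down on its seat; rod tip at (319,257). Now I'll grip the thread, lift and carry.

```bash
python3 - <<'E'
from h import *
np.set_printoptions(precision=4,suppress=True)
print(plane(load("w_open"),(319,257.5),.132))
o=[180,0,75]; u=np.array([np.cos(np.radians(-15)),np.sin(np.radians(-15)),0])
g=np.array([.5875,.0114,.2765])
bot.move_linear(g,o,feed=.12); bot.pause(.15); print(bot.state()["contact_force"])
bot.gripper_to(.005); bot.pause(.1); st=bot.state(); print(st["width"],st["gripper_force"],st["tcp_pos"],st["contact_force"])
p=np.array(st["tcp_pos"]); np.save("grip.npy",p)
bot.move_linear(p+[0,0,.004],o,feed=.03); print(bot.state()["contact_force"])
bot.move_linear(p+[0,0,.006]-u*.005,o,feed=.03); print(bot.state()["contact_force"])
bot.move_linear(p+[0,0,.09]-u*.005,o,feed=.1)
print(bot.state()["contact_force"],bot.state()["width"],bot.state()["clock"])
bot.move_ptp([.461,-.296,.365],[180,0,102]); bot.pause(.2)
bot.move_linear([.461,-.296,.285],[180,0,102],feed=.12); bot.pause(.3)
st=bot.state(); print(st["contact_force"],st["tcp_pos"],st["clock"]); np.save("f1.npy",st["contact_force"])
shot("wrist","w_place"); shot("side","s_place")
a=cv2.imread("pics/w_place.png"); b=cv2.imread("pics/s_place.png")[140:300,300:460]
cv2.imwrite("pics/z4.png",cv2.hconcat([cv2.resize(a,(500,375)),cv2.resize(b,(300,375),interpolation=cv2.INTER_CUBIC)]))
E
```

```text
[0.5865 0.012  0.132 ]
[ 1.3705 -0.2455  0.2322]
0.012789247936985219 58.63649053820005 [0.5877 0.0114 0.2769] [ 0.1008 -0.475   4.5032]
[-0.7914  0.1138 -2.2724]
[-0.3258  0.3878 -3.2076]
[ 0.8658 -0.8518 -2.7504] 0.012495849414931995 28.9417
[-0.5595 -0.0212 -2.7662] [ 0.4611 -0.2961  0.2855] 31.5167
```

View pics/z4.png

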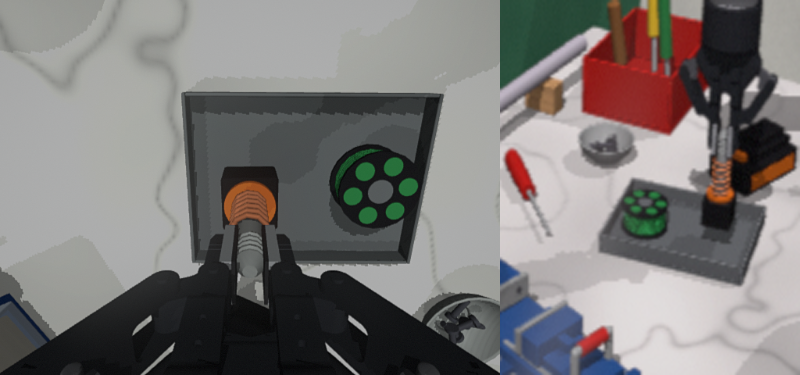

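The pictures show the spindle upright and square in the tray's free half, at (250,200), clear of the spool at (380,190), with its spring home. Now I'll lower it gently.

```bash
python3 - <<'E'
from h import *
np.set_printoptions(precision=4,suppress=True)
f=np.load("f1.npy"); o=[180,0,102]; x,y=.461,-.296
bot.move_linear([x,y,.2615],o,feed=.06); z=.2615
while z>.2545:
    z-=.0007; bot.move_linear([x,y,z],o,feed=.015); bot.pause(.08)
    d=bot.state()["contact_force"]-f; print(round(z,4),d)
    if d[2]>2.5: break
bot.pause(.2); print(bot.state()["tcp_pos"],bot.state()["contact_force"]-f)
bot.gripper_to(.05); bot.pause(.2)
bot.move_linear([x,y,.38],o,feed=.12)
bot.move_linear([x,y+.08,.42],o,feed=.2); bot.pause(.2)
print(bot.state()["clock"])
shot("wrist","w_end"); shot("side","s_end"); shot("scene","c_end")
a=cv2.imread("pics/w_end.png"); b=cv2.imread("pics/s_end.png")[160:340,260:460]; c=cv2.imread("pics/c_end.png")[150:290,180:400]
r=cv2.vconcat([cv2.resize(b,(333,300),interpolation=cv2.INTER_CUBIC),cv2.resize(c,(333,212),interpolation=cv2.INTER_CUBIC)])
cv2.imwrite("pics/z5.png",cv2.hconcat([cv2.resize(a,(467,512)),r]))
E
```

```text
0.2608 [-0.1568 -0.3813  0.275 ]
0.2601 [ 0.455  -0.1303 -0.6229]
0.2594 [ 0.3484 -0.4913  0.5493]
0.2587 [ 0.7098 -0.0511  0.0205]
0.258 [ 0.3236 -0.2538 -0.0303]
0.2573 [-1.0245  0.9353  8.6971]
[ 0.4611 -0.296   0.2579] [-1.4286  0.9557  8.5462]
36.9833
```

View pics/z5.png

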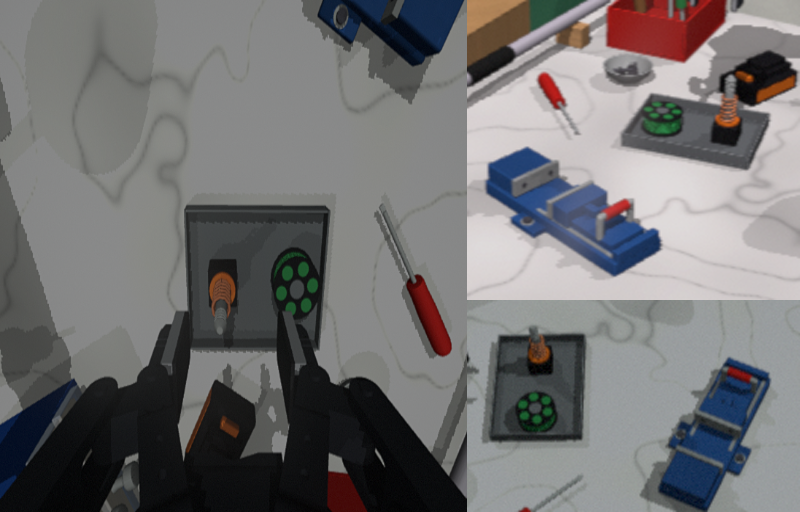

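The final pictures show the spindle upright in the tray's free half with its spring home, the spool where it was, the jaw open and the robot clear.

```bash
python3 -c "
from rig import bot
print(bot.hand_in())"
```

```text
the job is handed in; nothing more can be done
None
```

Job handed in at about 37 s: the spring sits home on its seat (it never caught, so no twist was needed), the jaw was left about 27 mm open, and the spindle stands upright in the tray's free half beside the spool.

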